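# Stand the slumped chopping board back against the bread bin

## Robot

A 7-joint arm with a two-finger parallel gripper is mounted at the origin on the work surface. World frame = base frame: x ahead of the robot, y to its left, z up, the work surface at z = 0. Lengths are in m, angles in rad, forces in N, time in s.
With the tool pointing down it reaches from about 0.425 to 0.875 m from the base axis. Payload 4.7 kg.
Tool frame: the origin (TCP) lies midway between the tips of the shut fingers; the grasp point (between the pads) lies 19 mm behind it; z points along the fingers, y is the line along which they close (so a half turn about z gives the same grasp; the last joint's range is limited). The gripper opens to 87 mm and grips with 3 to 60 N. Pads are 19 mm wide; open, the fingers measure 117 mm over their backs; the gripper's body (75 mm by 190 mm) begins 51 mm behind the grasp point.
Start: joints at [1.146, 0.321, -0.07, 1.45, 0.023, 1.371, -0.057], TCP at [0.276, -0.588, 0.223] pointing down, gripper open.
Joint ranges: [-2.86, 2.86], [-0.3, 2.09], [-1.38, 1.24], [0.06, 2.45], [-1.56, 4.7], [0.09, 2.05], [-2.69, 2.69]. Speed limits (rad/s): [2.57, 2.57, 3.14, 3.14, 3.14, 3.14, 3.14].

## Interface

Orientations are given as a rotation vector (axis times angle).
In Python, from workcell import manip gives the robot as it stands.
- The arm moves only by the tool send_rows, never from a script. Its argument "deltas" is a list of rows, each a list of 7 numbers: the shift along the tool's x, y, z in m, then the turn, a rotation vector about the tool's x, y, z in degrees, then the opening, from 0 (shut) to 1 (fully open). In form: [[tx, ty, tz, wx, wy, wz, claw], ...]. A call has 1 to 8 rows; each row shifts and turns the commanded pose from where the row before left it, along the tool's axes as they then stand; what a row does not reach is not made up. A row lasts 1/10 s, in which the tool goes at most 50 mm and 8.59 degrees, less where a joint would pass 70% of its speed; a pose out of reach is approached as far as the arm can. A call is refused whole if a number of a shift passes 0.05 or a number of a turn 8.59, either way. A call with a gripper value outside its range is refused whole. The fingers move at their own pace and stop on an object; "squeeze" is the grip in N (left out, the last holds). Time passes only in rows, so rows that do not move let the fingers close. It gives the time, the measured TCP pose, the force, the opening and the grip force at its end, in the units of the state.
- manip.state(): the state, without advancing time (a new reading comes with each control period).
- manip.grab_frame(name): name is "scene" or "side" or "wrist"; returns a dict with "frame" (384x512x3 uint8, red, green, blue), "fx", "fy", "cx", "cy" (pixels), "rvec" (rotation vector, rad) and "tvec" (3), from world to camera coordinates, as OpenCV has them. Camera axes: x right, y down, z forward; pixel columns grow to the right and rows downward; lengths in m; the calibration is good to about 2 mm. A picture is of the moment at which its call begins. There is no depth.
- manip.finish_job(): hands the job in; it is judged then, once.
The state is a dict: "t": time; "joint_positions": joint angles; "joint_vel": joint speeds; "joint_efforts": joint torques, N m; "ee_pos": TCP position; "tool_rot": TCP orientation; "contact_force": force on the tool from outside, world axes, zero at the start; "torque": the same for the moment, N m; "gripper_width": finger opening in m; "gripper_force": force on a finger pad.
Only numpy, scipy, OpenCV 4.12 (cv2) and the standard library are available. Lean on these libraries where they do the work, as an engineer would, in place of code of your own. Each camera call takes 0.05 s, during which the arm holds its last target. There are 200 camera calls.

## Task

The chopping board has slumped forward and lies against the blue storage jar. Without gripping or lifting it, push its upper part gently with the fingertips so that it tips back on its lower edge, past upright, until it leans flat and steady against the end of the bread bin on its own, clear of the jar. Do not fling it or let it drop, leave the lower edge standing on the worktop about where it is, and do not disturb the jar, the wine glass, the spray bottle or the tissue box.

Things in the scene. Friction and masses are not known exactly. Their poses are not given: they have to be found in the camera images.
- bread_bin: White and steel roll-top bread bin, fixed, wooden strip on top: 280 mm deep (x), 400 mm long (y), 200 mm high. Origin: centre of its underside; z up. The rolling front faces its -x. Its flat end facing +y, 200 mm from the origin, is where the board belongs; that end is 200 mm high from x = -40 to +140 mm and falls away in a quarter circle of 100 mm radius towards the front.
- board: Loose wooden chopping board, 300 mm long (x), 16 mm thick (y), 220 mm high (z), about 0.65 kg, black rubber strip along its lower edge, hand slot 23 x 80 mm near its +x end at half height. Origin: middle of the lower edge; z runs up the board, x along it. At the start it stands on this edge about 48 mm out from the bin's end, parallel to it, fallen 35 degrees from upright away from the bin.
- board_top (a point): Middle of the board's upper edge, 220 mm from the board's origin. At the start it overhangs on the side away from the bin, 180 mm up, and the board's +y face rests on the jar's rim. A push of 2 to 4 N here towards the bin (bin's -y) tips the board about its lower edge, less as it rises; past upright it falls by itself, and rests about 11 degrees past upright on the top of the bin's end.
- jar: Loose blue ceramic storage jar with flat wooden lid, full, about 1.1 kg: 90 mm diameter, 140 mm high. Origin: centre of its underside; z up. It stands under the slumped board, anywhere within 110 mm of the board's middle along the board, and reaches 70 mm further from the bin than the board's upper edge.
- wine_glass: Loose wine glass, foot 68 mm diameter, bowl 72 mm at its widest, 185 mm high. Origin: centre of its underside; z up.
- spray: Loose amber cleaner spray bottle with an orange trigger head, 68 mm diameter, 201 mm high, the head reaching 60 mm towards its -x. Origin: centre of its underside; z up.
- tissue_box: Loose cardboard tissue box, 115 mm (its x) by 225 mm (its y), 80 mm high, 0.3 kg. Origin: centre of its underside; z up.
There are look-alikes about, which are no part of the job. Of the things shaped like the wine_glass, the glass one is meant.

How it is judged:
By the outcome, as a careful person would: the job done as asked, in the order asked, and still so for the second after the job is handed in, with the robot touching nothing.
It also fails if it takes over 48 s, if anything falls off the work surface, if the arm or the gripper's body presses on something with over 40 N, if the wrist force passes 120 N, or if a joint passes its speed limit or range.

## Working session

There is one attempt and no reset: what is moved stays moved. The work goes in short steps, Python scripts to look and compute and a tool call to move; the robot and the scene stay as the last step left them, time stands still between calls to the robot, and variables do not carry over. Pictures are saved under pics/ and viewed, at most 10 in all, crops included, and the job is handed in when it is done.

Besides the shell and the picture viewer there is one more tool, called as a command line: name --pt "numbers of a row" for each row, then --argument value for the rest. send_rows: Moves the arm, as the interface text tells. Its arguments: {"type":"object","properties":{"deltas":{"type":"array","items":{"type":"array","items":{"type":"number"}}},"squeeze":{"type":"number"}},"required":["deltas"]}

```bash
mkdir -p pics
python3 - <<'E'
from workcell import manip
import cv2,pickle
print(manip.state())
for n in("scene","side"):
    f=manip.grab_frame(n); pickle.dump(f,open(n+".pkl","wb"))
    print(n,f["fx"],f["fy"],f["cx"],f["cy"],f["rvec"],f["tvec"])
    cv2.imwrite(f"pics/{n}.png",cv2.resize(f["frame"][:,:,::-1],(800,600),interpolation=cv2.INTER_CUBIC))
E
```

```text
{'t': 0.0, 'joint_positions': array([ 1.14611742,  0.32186068, -0.07007128,  1.45170744,  0.0225718 ,
        1.37075438, -0.05687108]), 'joint_vel': array([-0.0001514 , -0.0006059 ,  0.00101576,  0.00059681, -0.00053554,
       -0.00074046,  0.00152869]), 'joint_efforts': array([-8.51415225e-04, -4.91293252e+01, -4.04530624e-01, -3.12525594e+01,
       -6.39201910e-02,  4.37994674e-02,  1.76368476e-04]), 'ee_pos': array([ 0.27586279, -0.58794333,  0.22142062]), 'tool_rot': array([-3.06444162e+00, -6.83371650e-01,  7.76721271e-04]), 'contact_force': array([-0.67657676, -0.0742625 , -0.70743112]), 'torque': array([ 0.00393548,  0.04529399, -0.00058901]), 'gripper_force': 0.0, 'gripper_width': 0.08717267312914337}
scene 380.25006509374134 380.25006509374134 262.976302313792 193.39186419493228 [ 0.43665154  3.01671768 -0.49854318] [ 0.53769031 -0.10828803  1.50783747]
side 432.80492325252743 432.80492325252743 251.6502097922623 191.47956393091118 [ 0.32536229 -2.82403452  1.13124911] [0.54169791 0.16938004 1.48508324]
```

View pics/scene.png

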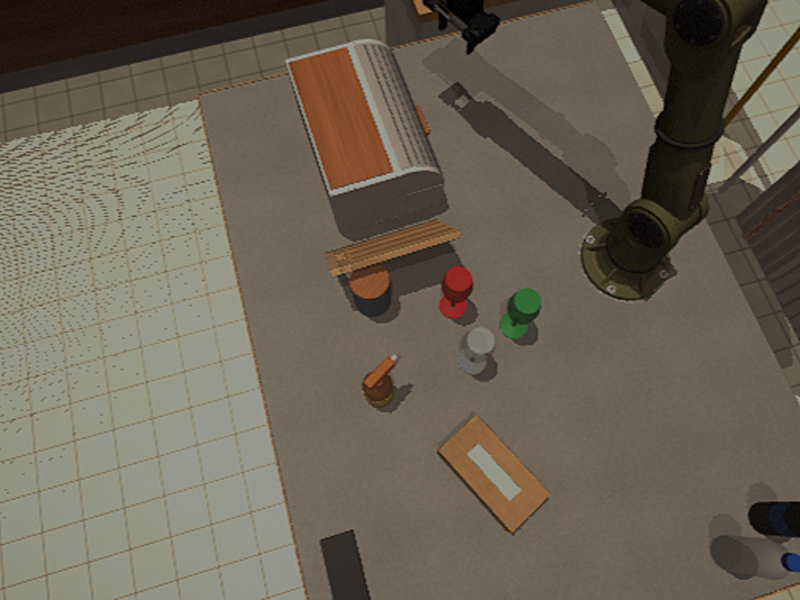

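View pics/side.png

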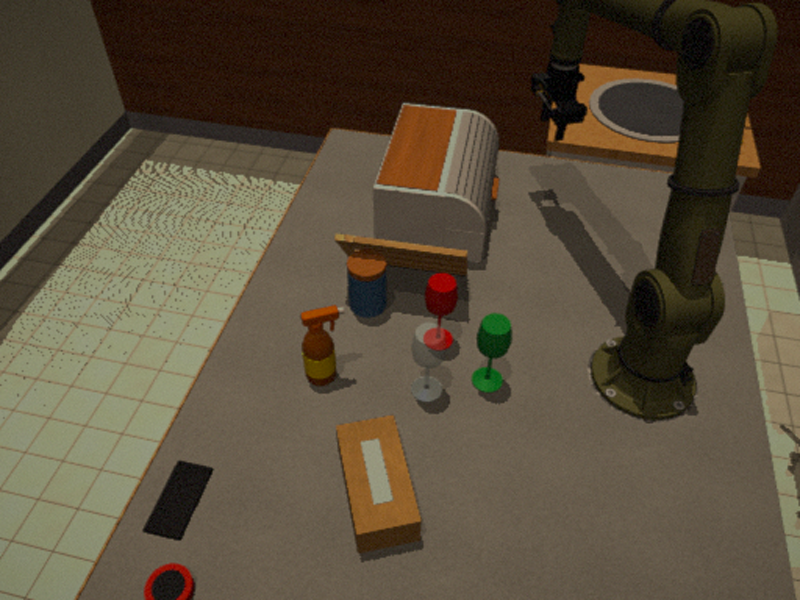

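```bash
cat > h.py <<'E'
import numpy as np,cv2,pickle
def cam(n):
    f=pickle.load(open(n+".pkl","rb"))
    K=np.array([[f["fx"],0,f["cx"]],[0,f["fy"],f["cy"]],[0,0,1]])
    return f,K,np.array(f["rvec"],float),np.array(f["tvec"],float)
def proj(n,P):
    f,K,r,t=cam(n); return cv2.projectPoints(np.atleast_2d(np.array(P,float)),r,t,K,None)[0][:,0]
def onz(n,uv,z):
    f,K,r,t=cam(n); R=cv2.Rodrigues(r)[0]; c=-R.T@t; d=R.T@np.linalg.inv(K)@[*uv,1]
    return c+d*(z-c[2])/d[2]
def tri(a,b):
    M=[]
    for n in("scene","side"):
        f,K,r,t=cam(n); M.append(K@np.c_[cv2.Rodrigues(r)[0],t])
    X=cv2.triangulatePoints(*M,np.array(a,float).reshape(2,1),np.array(b,float).reshape(2,1))[:,0]
    return X[:3]/X[3]
E
python3 - <<'E'
from h import *
a=cam("scene")[0]["frame"][120:220,190:310,::-1]; b=cam("side")[0]["frame"][130:230,190:310,::-1]
o=np.vstack([cv2.resize(a,(720,600)),cv2.resize(b,(720,600))])
o=cv2.resize(np.hstack([cv2.resize(a,(400,333),interpolation=3),cv2.resize(b,(400,333),interpolation=3)]),(800,333))
cv2.imwrite("pics/c1.png",o)
s=.64
for n,q in(("scene",[0,0]),("side",[0,0])):
    f,K,r,t=cam(n);R=cv2.Rodrigues(r)[0];print(n,-R.T@t)
E
```

```text
scene [0.69110968 0.40916111 1.38901606]
side [0.32676    1.00228455 1.19006388]
```

View pics/c1.png

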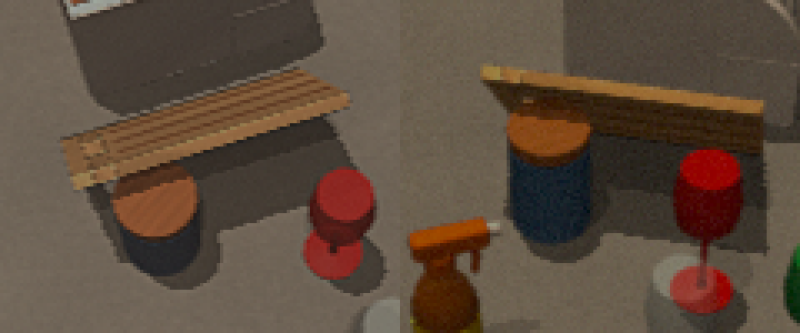

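Run:
```python
from h import *
k=.3
S=lambda u,v:(190+u*k,120+v*k); D=lambda u,v:(190+(u-400)*k,130+v*k)
for nm,a,b in(("+yL",(78,189),(485,79)),("+yR",(352,102),(763,114)),("-yL",(73,178),(482,67)),("-yR",(348,92),(763,102))):
    a,b=S(*a),D(*b);X=tri(a,b);print(nm,X.round(3),(proj("scene",X)-a).round(1),(proj("side",X)-b).round(1))
# lower edge left/right (-y face) in scene, z~.009
for p in((62,140),(300,67)):print("low",onz("scene",S(*p),.009).round(3))
# jar lid center z=.14
print("jar",onz("scene",S(155,202),.14).round(3),onz("side",D(549,130),.14).round(3))
print("red rim top",onz("scene",S(344,195),.185).round(3),onz("side",D(710,168),.185).round(3))
# bin corners, z=.2 (800px scene coords)
for p in((333,192),(388,179),(289,62)):print("bin",onz("scene",(p[0]*.64,p[1]*.64),.2).round(3))
for p in((378,188),(441,190)):print("binside",onz("side",(p[0]*.64,p[1]*.64),.2).round(3))
print("glass",onz("scene",(480*.64,340*.64),.185).round(3),"spray",onz("scene",(378*.64,395*.64),0.).round(3))
```

```text
+yL [ 0.711 -0.093  0.173] [[ 0.3 -0.3]] [[-0.3  0.1]]
+yR [ 0.413 -0.104  0.177] [[-0.2  0.2]] [[ 0.2 -0.1]]
-yL [ 0.714 -0.1    0.184] [[-0.1  0.1]] [[ 0.1 -0. ]]
-yR [ 0.415 -0.112  0.186] [[-0.2  0.2]] [[ 0.2 -0.1]]
low [ 0.718 -0.225  0.009]
low [ 0.419 -0.237  0.009]
jar [ 0.638 -0.068  0.14 ] [ 0.633 -0.067  0.14 ]
red rim top [ 0.454 -0.004  0.185] [ 0.452 -0.005  0.185]
bin [ 0.663 -0.278  0.2  ]
bin [ 0.535 -0.276  0.2  ]
bin [ 0.678 -0.657  0.2  ]
binside [ 0.657 -0.269  0.2  ]
binside [ 0.508 -0.296  0.2  ]
glass [0.452 0.139 0.185] spray [0.688 0.156 0.   ]
```

Looks good: the board's top middle is at about (0.563, -0.103, 0.18), the jar at (0.636, -0.068) and the bin end at y≈-0.273. The board is yawed by about 2°. I'll straddle the top edge with the fingers part open: the +y finger pushes, and the -y finger leads to catch it past upright. First I lift the tool and align it.

send_rows --pt "0 0 -0.03 0 0 7.6 1" --pt "0 0 -0.03 0 0 7.6 0.55" --pt "0 0 -0.03 0 0 7.6 0.55" --pt "0 0 0 0 0 0 0.55" --pt "0 0 0 0 0 0 0.55"

```text
t: 0.6
ee_pos: [0.2762, -0.5885, 0.3128]
tool_rot: [3.14, 0.066, 0.0]
contact_force: [-0.5, -0.4, -0.9]
gripper_width: 0.0628
gripper_force: 0.0
```

send_rows --pt "0.027 -0.042 0 0 0 0 0.55" --pt "0.027 -0.042 0 0 0 0 0.55" --pt "0.027 -0.042 0 0 0 0 0.55" --pt "0.027 -0.042 0 0 0 0 0.55" --pt "0.027 -0.042 0 0 0 0 0.55" --pt "0.027 -0.042 0 0 0 0 0.55" --pt "0.027 -0.042 0 0 0 0 0.55" --pt "0.027 -0.042 0 0 0 0 0.55"

```text
t: 1.4
ee_pos: [0.4781, -0.2417, 0.3107]
tool_rot: [-3.14, -0.066, 0.004]
contact_force: [-0.1, 0.7, 0.7]
gripper_width: 0.048
gripper_force: 0.0
```

send_rows --pt "0.027 -0.042 0 0 0 0 0.55" --pt "0.027 -0.042 0 0 0 0 0.55" --pt "0.027 -0.042 0 0 0 0 0.55" --pt "0 0 0 0 0 0 0.55" --pt "0 0 0 0 0 0 0.55" --pt "0 0 0 0 0 0 0.55"

```text
t: 2.0
ee_pos: [0.5531, -0.1161, 0.3112]
tool_rot: [3.141, 0.062, -0.004]
contact_force: [0.5, 0.3, -0.0]
gripper_width: 0.0476
gripper_force: 0.0
```

send_rows --pt "0 -0.003 0.03 0 0 0 0.55" --pt "0 -0.003 0.03 0 0 0 0.55" --pt "0 0 0.03 0 0 0 0.55" --pt "0 0 0 0 0 0 0.55" --pt "0 0 0 0 0 0 0.55"

```text
t: 2.5
ee_pos: [0.5532, -0.1103, 0.2227]
tool_rot: [3.141, 0.06, -0.001]
contact_force: [-0.6, -0.1, 0.6]
gripper_width: 0.0482
gripper_force: 0.0
```

```bash
cat > look.py <<'E'
from workcell import manip
import cv2,sys,numpy as np
s=manip.state();print(s["t"],s["ee_pos"],s["contact_force"])
ims=[]
for n,(r,c) in(("scene",(100,170)),("side",(110,170))):
    f=manip.grab_frame(n)["frame"][r:r+130,c:c+170,::-1]; ims.append(cv2.resize(f,(680 if 0 else 400,306),interpolation=3))
cv2.imwrite(f"pics/{sys.argv[1]}.png",np.hstack(ims))
E
python3 look.py a1
```

```text
2.5 [ 0.55315895 -0.11028645  0.22267631] [-0.57622966 -0.12792495  0.56716237]
```

View pics/a1.png

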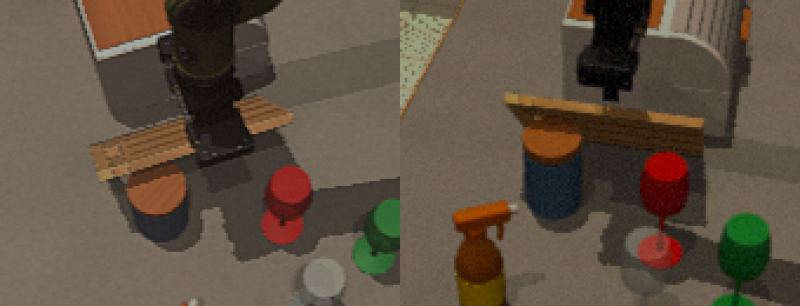

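The fingers hang over the board's middle (side crop about (610,98)), clear of the jar and the red goblet. Now I lower them to straddle the top edge.

send_rows --pt "0 -0.002 0.015 0 0 0 0.55" --pt "0 0 0.015 0 0 0 0.55" --pt "0 0 0.015 0 0 0 0.55" --pt "0 0 0.015 0 0 0 0.55" --pt "0 0 0 0 0 0 0.55" --pt "0 0 0 0 0 0 0.55"

```text
t: 3.2
ee_pos: [0.5534, -0.1066, 0.1619]
tool_rot: [-3.141, -0.064, 0.002]
contact_force: [-0.5, -0.2, 0.7]
gripper_width: 0.0481
gripper_force: 0.0
```

send_rows --pt "0 0.005 0 0 0 0 0.55" --pt "0 0.005 0 0 0 0 0.55" --pt "0 0.005 0 0 0 0 0.55" --pt "0 0.005 0 0 0 0 0.55"

```text
t: 3.6
ee_pos: [0.5552, -0.126, 0.1634]
tool_rot: [-3.14, -0.065, -0.002]
contact_force: [0.3, 4.2, 1.7]
gripper_width: 0.0478
gripper_force: 1.3
```

send_rows --pt "0 0.005 -0.0025 0 0 0 0.55" --pt "0 0.005 -0.0025 0 0 0 0.55" --pt "0 0.005 -0.0025 0 0 0 0.55" --pt "0 0.005 -0.0025 0 0 0 0.55" --pt "0 0.005 -0.0025 0 0 0 0.55" --pt "0 0.005 -0.0025 0 0 0 0.55" --pt "0 0.005 -0.0025 0 0 0 0.55" --pt "0 0.005 -0.0025 0 0 0 0.55"

```text
t: 4.4
ee_pos: [0.5558, -0.1674, 0.1825]
tool_rot: [3.141, 0.064, -0.001]
contact_force: [-0.6, 0.5, -1.0]
gripper_width: 0.0476
gripper_force: 0.3
```

send_rows --pt "0 0.005 -0.0017 0 0 0 0.55" --pt "0 0.005 -0.0017 0 0 0 0.55" --pt "0 0.005 -0.0017 0 0 0 0.55" --pt "0 0.005 -0.0017 0 0 0 0.55" --pt "0 0.005 -0.0017 0 0 0 0.55" --pt "0 0.005 -0.0017 0 0 0 0.55"

```text
t: 5.0
ee_pos: [0.5574, -0.1971, 0.1929]
tool_rot: [3.141, 0.064, 0.0]
contact_force: [0.4, 0.5, 0.1]
gripper_width: 0.0478
gripper_force: 0.2
```

```bash
python3 look.py a2
```

```text
5.0 [ 0.55742372 -0.19711759  0.19290678] [0.39980828 0.50777678 0.09722685]
```

View pics/a2.png

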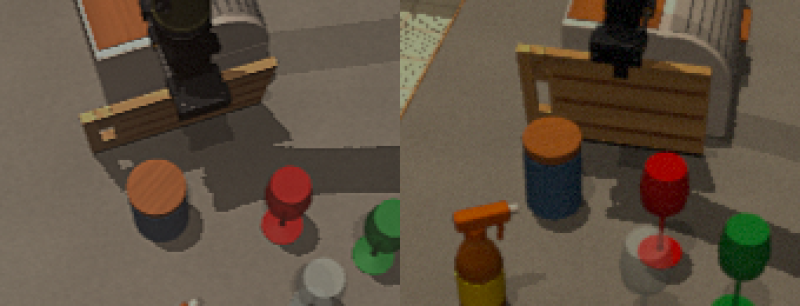

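The board is rising square, about 12° short of upright, and the jar is untouched (scene crop (158,190), side crop (552,140)). Now I narrow the gap without pinching, so the leading finger can catch it.

send_rows --pt "0 0 0 0 0 0 0.5" --pt "0 0 0 0 0 0 0.45" --pt "0 0 0 0 0 0 0.4" --pt "0 0 0 0 0 0 0.35" --pt "0 0 0 0 0 0 0.35" --pt "0 0 0 0 0 0 0.35"

```text
t: 5.7
ee_pos: [0.5574, -0.1966, 0.1928]
tool_rot: [3.141, 0.064, 0.0]
contact_force: [-0.4, -0.2, -0.2]
gripper_width: 0.0309
gripper_force: 0.2
```

send_rows --pt "0 0.004 -0.002 0 0 0 0.35" --pt "0 0.004 -0.002 0 0 0 0.35" --pt "0 0.004 -0.002 0 0 0 0.35" --pt "0 0.004 -0.002 0 0 0 0.35" --pt "0 0.004 -0.002 0 0 0 0.35" --pt "0 0.004 -0.002 0 0 0 0.35" --pt "0 0.003 -0.002 0 0 0 0.35"

```text
t: 6.4
ee_pos: [0.5584, -0.2242, 0.2069]
tool_rot: [3.141, 0.064, -0.0]
contact_force: [0.3, -0.5, 0.5]
gripper_width: 0.0304
gripper_force: 0.0
```

send_rows --pt "0 0.002 0 0 0 0 0.35" --pt "0 0.002 0 0 0 0 0.35" --pt "0 0.002 0 0 0 0 0.35" --pt "0 0.002 0 0 0 0 0.35" --pt "0 0.002 0 0 0 0 0.35" --pt "0 0.002 0 0 0 0 0.35"

```text
t: 7.0
ee_pos: [0.559, -0.2357, 0.2067]
tool_rot: [3.141, 0.064, -0.0]
contact_force: [1.3, 0.4, 0.0]
gripper_width: 0.0305
gripper_force: 0.0
```

send_rows --pt "0 0.002 0 0 0 0 0.35" --pt "0 0.002 0 0 0 0 0.35" --pt "0 0.002 0 0 0 0 0.35" --pt "0 0.002 0 0 0 0 0.35" --pt "0 0.002 0 0 0 0 0.35" --pt "0 0.002 0 0 0 0 0.35"

```text
t: 7.6
ee_pos: [0.5594, -0.2478, 0.2068]
tool_rot: [3.141, 0.064, -0.0]
contact_force: [0.9, 0.2, 0.2]
gripper_width: 0.0305
gripper_force: 0.0
```

```bash
python3 look.py a3
```

```text
7.6 [ 0.55944727 -0.24778337  0.2067511 ] [0.87717861 0.22859972 0.19824875]
```

View pics/a3.png

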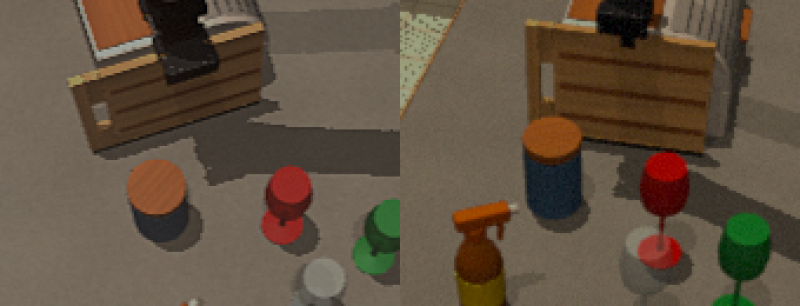

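The board is just past upright and resting on the leading finger. I keep lowering it slowly.

send_rows --pt "0 0.002 0 0 0 0 0.35" --pt "0 0.002 0 0 0 0 0.35" --pt "0 0.002 0 0 0 0 0.35" --pt "0 0.002 0 0 0 0 0.35" --pt "0 0.002 0 0 0 0 0.35" --pt "0 0.002 0 0 0 0 0.35"

```text
t: 8.3
ee_pos: [0.5599, -0.2599, 0.2067]
tool_rot: [3.141, 0.064, -0.0]
contact_force: [-0.0, 0.2, 0.3]
gripper_width: 0.0306
gripper_force: 0.1
```

send_rows --pt "0 0.002 0 0 0 0 0.35" --pt "0 0.002 0 0 0 0 0.35" --pt "0 0.002 0 0 0 0 0.35" --pt "0 0.002 0 0 0 0 0.35" --pt "0 0 0 0 0 0 0.35" --pt "0 0 0 0 0 0 0.35"

```text
t: 8.9
ee_pos: [0.5603, -0.2675, 0.2067]
tool_rot: [-3.141, -0.064, 0.0]
contact_force: [0.4, -0.4, -0.6]
gripper_width: 0.0304
gripper_force: 0.0
```

```bash
python3 look.py a4
```

```text
8.9 [ 0.5602735  -0.26753515  0.20674568] [ 0.39540223 -0.35998907 -0.62543305]
```

View pics/a4.png

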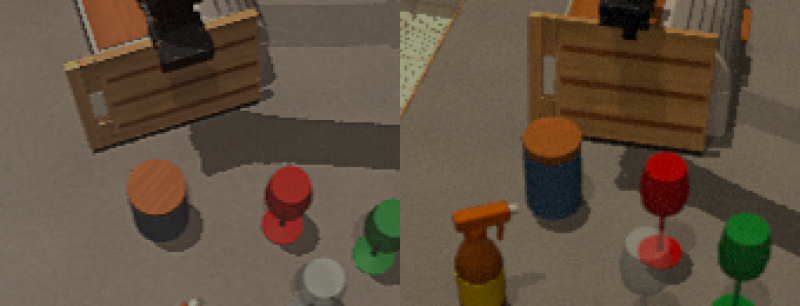

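Nearly settled. I open the fingers slowly so both leave the board, then rise.

send_rows --pt "0 0 0 0 0 0 0.38" --pt "0 0 0 0 0 0 0.41" --pt "0 0 0 0 0 0 0.44" --pt "0 0 0 0 0 0 0.47" --pt "0 0 0 0 0 0 0.5" --pt "0 0 0 0 0 0 0.55" --pt "0 0 0 0 0 0 0.55" --pt "0 0 0 0 0 0 0.55"

```text
t: 9.8
ee_pos: [0.5603, -0.2676, 0.2068]
tool_rot: [3.141, 0.064, 0.0]
contact_force: [-0.0, -0.5, -0.2]
gripper_width: 0.0476
gripper_force: 0.0
```

send_rows --pt "0 0 -0.005 0 0 0 0.55" --pt "0 0 -0.01 0 0 0 0.55" --pt "0 0 -0.02 0 0 0 0.55" --pt "0 0 -0.03 0 0 0 0.55" --pt "0 0 -0.03 0 0 0 0.55" --pt "0 -0.0 -0.03 0 0 0 0.55" --pt "0 0 0 0 0 0 0.55" --pt "0 0 0 0 0 0 0.55"

```text
t: 10.6
ee_pos: [0.5607, -0.2676, 0.3333]
tool_rot: [3.14, 0.064, 0.004]
contact_force: [-0.3, -0.0, 0.2]
gripper_width: 0.0479
gripper_force: 0.0
```

```bash
python3 look.py a5
```

```text
10.6 [ 0.56074595 -0.26761174  0.33333452] [-0.28770182 -0.01584822  0.17267355]
```

View pics/a5.png

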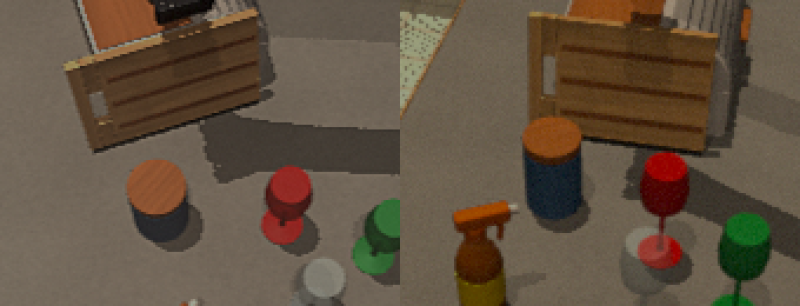

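The board leans on the bin's end by itself and did not move when the fingers opened. The jar, glass and spray stand where they were, and the gripper is clear above. Handing in.

```bash
python3 -c "
from workcell import manip
print(manip.finish_job())"
```

```text
the job is handed in; nothing more can be done
None
```

The board now leans steadily on its own against the bread bin's end, clear of the jar, with nothing else seen to be disturbed, and the job was handed in at about 10.6 s.

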